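# Open the solvent bottle's press-and-turn safety cap

## Robot

A 7-joint arm with a two-finger parallel gripper is mounted at the origin on the work surface. World frame = base frame: x ahead of the robot, y to its left, z up, the work surface at z = 0. Lengths are in m, angles in rad, forces in N, time in s.
With the tool pointing down it reaches from about 0.35 to 0.9 m from the base axis. Payload 19.9 kg.
Tool frame: the origin (TCP) lies at the very end of the fingers, on their centre line; the grasp point (between the pads) lies env.tcp_to_grasp behind it (env.tcp_to_grasp is the distance from the TCP to the grasp point, in m); z points along the fingers, y is the line along which they close (so a half turn about z gives the same grasp; the last joint's range is limited). The gripper opens to 94 mm and grips with 3 to 60 N. Pads are 16 mm wide; open, the fingers measure 119 mm over their backs; the gripper's body (75 mm by 177 mm) begins 78 mm behind the grasp point.
Start: joints at [-0.042, 0.417, -0.01, 1.614, 0.005, 1.111, -0.053], TCP at [0.625, 0, 0.205] pointing down, gripper open.
Joint ranges: [-2.81, 2.81], [-0.39, 2.02], [-1.27, 1.25], [0.06, 2.57], [-1.19, 4.33], [0.19, 2], [-2.82, 2.82]. Speed limits (rad/s): [1.89, 1.89, 2.39, 2.39, 3.01, 3.01, 3.01].

## Interface

Orientations are given as a unit quaternion [x, y, z, w].
In Python, from plant import env, cams gives the robot as it stands.
- The arm moves only by the shell command python3 -m handwheel 'ROWS' [OPENING] [FORCE]. ROWS is a JSON object of lists of equal length, an entry for each row: "linear": the shift along the tool's x, y, z in m, a list of three; "rot": the turn, a rotation vector about the tool's x, y, z in rad, a list of three. A call has 1 to 10 rows; each row is the pose to reach, as a shift and turn from the pose commanded when the call began, along the tool's axes at that moment; what a row does not reach only later rows make up. A row lasts 1/12 s, in which the tool goes at most 41.7 mm and 7.16 degrees, less where a joint would pass 70% of its speed; a pose out of reach is approached as far as the arm can. A call with a gripper value outside its range is refused whole. OPENING is the finger opening in m, from 0 to 0.094, set as the call begins (- or left out, the last holds). The fingers move at their own pace and stop on an object; FORCE is the grip in N (left out, the last holds). Time passes only in rows, so rows that repeat a pose let the fingers close. It gives the time, the measured TCP pose, the force and the opening at its end, in the units of the state.
- env.observe(): the state, without advancing time (a new reading comes with each control period).
- cams.snapshot(name): name is "scene" or "side" or "wrist"; returns the picture (384x512x3 uint8, red, green, blue); there is no depth.
- cams.camera_params(name): a dict with "intrinsics" (3x3 intrinsics, pixels), "world_from_camera" (4x4, takes a point from camera to world coordinates). Camera axes: x right, y down, z forward; pixel columns grow to the right and rows downward; lengths in m; the calibration is good to about 2 mm. A picture is of the moment at which its call begins: read the wrist's pose just before it. camera_params takes no time and is no camera call; for the wrist camera it gives the pose at the moment of the call.
- env.job_done(): hands the job in, once; it reports no verdict.
The state is a dict: "time": time; "joint_positions": joint angles; "joint_vel": joint speeds; "joint_torque": joint torques, N m; "eef_pos": TCP position; "tool_rot": TCP orientation; "wrist_force": force on the tool from outside, world axes, zero at the start; "torque": the same for the moment, N m; "gripper_width": finger opening in m.
Only numpy, scipy, OpenCV 4.12 (cv2) and the standard library are available. Lean on these libraries where they do the work, as an engineer would, in place of code of your own. Each camera call takes 0.05 s, during which the arm holds its last target. There are 200 camera calls.

## Task

On the repair bench stand two amber solvent bottles, one with a blue and one with a red safety cap. Open the one with the blue cap: press the cap down firmly and, while pressing, turn it about a quarter turn either way, then lift it off and set it down upright in the shallow steel tray. Leave the red cap as it is.

Things in the scene. Friction and masses are not known exactly. Their poses are not given: they have to be found in the camera images.
- cap_blue: Blue cap, loose, 100 g, 57 mm wide: 22 mm to its flat deck, on which stands a grip bar 46 long (x), 16 wide (y), 24 high with a white line. Origin: centre of its underside; z up. Pinch the bar along y, fingertips just above the deck. Starts locked: turns under 10 deg unless pressed 5 mm below rest (7 is good, stop at 10). Spring pushes up 7 N at rest, 10 N at 5 mm, 13 N at 10 mm.
- bottle_blue: Bottle under the blue cap: amber, 86 mm wide, blue label band, fixed in a 106 mm steel foot. Origin: foot's underside centre; z up. Locked, the cap's underside is at 140 mm, its bar's top at 186, its x along the bottle's x. Held pressed, the cap turns freely either way; turned 50 to 130 deg (75 is good) it is unlocked, rises 4 mm if let up and lifts off; raise it 30 mm before moving sideways.
- tray: Shallow square steel tray fixed to the bench, 150 x 150 mm outside, walls 4 mm thick, rim 14 mm above the bench, inner floor 4 mm above the bench. Origin: centre of its underside; x and y along its sides, z up.
- cap_red: Red cap, same shape and origin as the blue one, locked on a second, identical amber bottle with a red label band (its cap's underside also 140 mm above the bench). To be left as it is.
Not all that is in view belongs to the job. Of the things that look like the cap_blue, the smallest one is meant.

How it is judged:
By the outcome, as a careful person would: the job done as asked, in the order asked, and still so for the second after the job is handed in, with the robot touching nothing.
It also fails if it takes over 48 s, if anything falls off the work surface, if the arm or the gripper's body presses on something with over 40 N, if the wrist force passes 120 N, or if a joint passes its speed limit or range.

## Working session

There is one attempt and no reset: what is moved stays moved. The work goes in short steps, Python scripts to look and compute and a shell command to move; the robot and the scene stay as the last step left them, time stands still between calls to the robot, and variables do not carry over. Pictures are saved under pics/ and viewed, on a budget of 10 in all, crops included, one or two more only if the job needs it, and the job is handed in when it is done.

```bash
mkdir -p pics; ls; cat > h.py <<'E'
import numpy as np,cv2,json
from plant import env,cams
def snap(n,f):
    p=cams.camera_params(n); im=cams.snapshot(n); cv2.imwrite(f'pics/{f}.png',im[:,:,::-1])
    np.savez(f'pics/{f}.npz',K=np.array(p["intrinsics"]),T=np.array(p["world_from_camera"]),im=im)
def load(f): return np.load(f'pics/{f}.npz')
def ray(d,u,v):
    r=d['T'][:3,:3]@np.linalg.solve(d['K'],[u,v,1.]); return d['T'][:3,3],r/np.linalg.norm(r)
def plane(d,u,v,z):
    o,r=ray(d,u,v); return o+r*(z-o[2])/r[2]
def tri(l):
    A=np.zeros((3,3));b=np.zeros(3)
    for d,u,v in l:
        o,r=ray(d,u,v);P=np.eye(3)-np.outer(r,r);A+=P;b+=P@o
    return np.linalg.solve(A,b)
def proj(d,p):
    q=d['K']@(d['T'][:3,:3].T@(np.array(p)-d['T'][:3,3])); return q[:2]/q[2]
E
python3 - <<'E'
from h import *
for n in("scene","side","wrist"): snap(n,n+'0')
ims=[cv2.imread(f'pics/{n}0.png') for n in("scene","side","wrist")]
cv2.imwrite('pics/a.png',np.vstack([np.hstack(ims[:2]),np.hstack([ims[2],ims[2]*0])])[:, :] if 0 else cv2.resize(np.vstack([np.hstack(ims[:2]),np.hstack([ims[2],ims[2]*0])]),(800,600)))
s=env.observe();print({k:np.round(v,3).tolist() for k,v in s.items()},env.tcp_to_grasp)
for n in("scene","side","wrist"):print(np.round(load(n+'0')['T'],3).tolist())
E
```

```text
pics
{'time': 0.15, 'joint_positions': [-0.042, 0.418, -0.01, 1.614, 0.005, 1.111, -0.053], 'joint_vel': [0.0, -0.001, 0.002, -0.002, -0.0, 0.0, 0.002], 'joint_torque': [0.001, -85.153, 0.639, -42.614, -0.049, 0.017, 0.0], 'eef_pos': [0.625, -0.0, 0.205], 'tool_rot': [0.707, 0.707, -0.0, -0.0], 'wrist_force': [-0.143, 0.268, -0.049], 'torque': [0.007, -0.005, 0.016], 'gripper_width': 0.094} 0.0188
[[0.639, 0.574, -0.513, 0.965], [0.77, -0.469, 0.433, -0.386], [0.008, -0.671, -0.741, 0.784], [0.0, 0.0, 0.0, 1.0]]
[[-0.798, -0.348, 0.492, -0.055], [-0.603, 0.462, -0.651, 0.775], [-0.001, -0.816, -0.578, 0.811], [0.0, 0.0, 0.0, 1.0]]
[[1.0, -0.0, -0.001, 0.625], [-0.0, -0.964, -0.266, 0.078], [-0.0, 0.266, -0.964, 0.385], [0.0, 0.0, 0.0, 1.0]]
```

View pics/a.png

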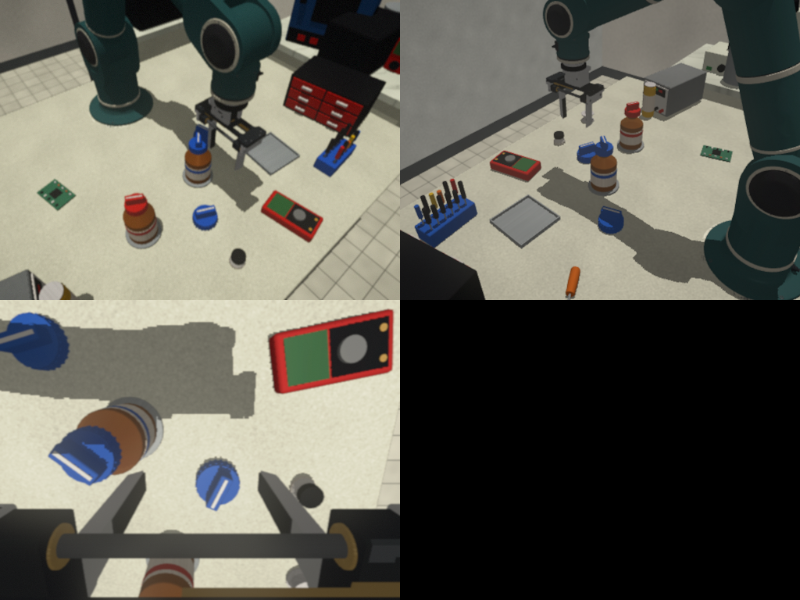

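The picture shows, at half scale, the scene view top left, side top right and wrist below. The blue-capped bottle is at about (199,150) scene, (603,170) side and (85,455) wrist. There are two loose blue caps, the tray at (272,153) scene, and the red-capped bottle.

```bash
python3 - <<'E'
from h import *
out=[]
for n,(x,y) in {"scene0":(255,190),"side0":(258,205),"wrist0":(115,205)}.items():
    d=load(n);im=d['im'];h=cv2.cvtColor(im,cv2.COLOR_RGB2HSV)
    m=cv2.inRange(h,(105,120,60),(125,255,255))
    c,l,st,ce=cv2.connectedComponentsWithStats(m)
    print(n,[(st[i].tolist(),ce[i].round(1).tolist()) for i in range(1,c) if st[i][4]>120])
    x0=max(x-65,0);y0=max(y-65,0)
    out.append(cv2.resize(im[y0:y0+130,x0:x0+130],(400,400)if 0 else(266,266),interpolation=cv2.INTER_CUBIC)); print(x0,y0)
cv2.imwrite('pics/b.png',cv2.resize(np.hstack(out),(798,266))[:,:,::-1])
E
```

```text
scene0 [([242, 162, 24, 35, 569], [254.3, 181.1]), ([402, 178, 53, 47, 954], [425.8, 202.7]), ([247, 263, 31, 31, 669], [262.1, 278.7])]
190 125
side0 [([227, 174, 45, 35, 688], [249.1, 193.5]), ([19, 250, 79, 67, 2245], [58.8, 284.2]), ([254, 267, 32, 32, 790], [269.1, 283.3])]
193 140
wrist0 [([0, 17, 87, 72, 4210], [46.8, 53.7]), ([63, 170, 87, 66, 1994], [119.6, 202.9]), ([252, 212, 29, 44, 629], [263.7, 230.3]), ([265, 217, 41, 52, 763], [289.2, 242.7])]
50 140
```

View pics/b.png

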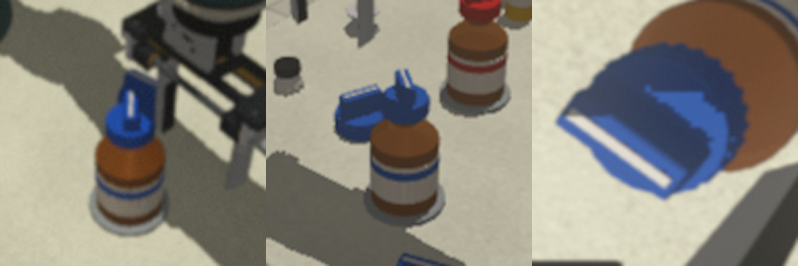

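The crops show the bottle's bar with its white line. Its ends are at about (253.5,170) and (254,182) in scene, (257,174) and (263,183) in side, (65,198) and (119,231) in wrist.

```bash
python3 - <<'E'
from h import *
s,e,w=load('scene0'),load('side0'),load('wrist0')
S=[(253.5,170),(254,182)];E=[(257,174),(263,183)];W=[(64.7,197.7),(118.9,230.9)]
m=lambda a:np.mean(a,0)
print('mid',tri([(s,*m(S)),(e,*m(E)),(w,*m(W))]),tri([(s,*m(S)),(e,*m(E))]))
for d,l in((s,S),(e,E),(w,W)):
    p=[plane(d,*q,.186) for q in l];v=p[1]-p[0];print(np.round(p,4).tolist(),np.linalg.norm(v),np.degrees(np.arctan2(v[1],v[0])))
# tray
for d,n in((s,'s'),(e,'e')):
    h=cv2.cvtColor(d['im'],cv2.COLOR_RGB2HSV); 
    c=(350,195) if n=='s' else (160,280)
    print(h[c[1],c[0]])
    m_=cv2.inRange(h,(85,0,70),(130,90,190));cc,l,st,ce=cv2.connectedComponentsWithStats(m_)
    k=l[c[1],c[0]];print(st[k]);
    ct=max(cv2.findContours((l==k).astype(np.uint8),0,2)[0],key=cv2.contourArea);b=cv2.approxPolyDP(cv2.convexHull(ct),6,True)[:,0]
    print(b.tolist(),[np.round(plane(d,*q,.012),3)[:2].tolist() for q in b])
# loose caps sizes: deck z .022
for n,d,u,v in(('s',s,262,278),('e',e,269,283),('w',w,278,236)):print(n,plane(d,u,v,.022)[:2])
# red cap
for d in(s,e):
    h=cv2.cvtColor(d['im'],cv2.COLOR_RGB2HSV);m_=cv2.inRange(h,(0,180,90),(5,255,255))|cv2.inRange(h,(174,180,90),(180,255,255))
    c,l,st,ce=cv2.connectedComponentsWithStats(m_);print([(st[i].tolist(),np.round(plane(d,*ce[i],.162),3).tolist()) for i in range(1,c) if st[i][4]>150])
E
```

```text
mid [0.50770935 0.00681811 0.18466935] [0.50799875 0.00792972 0.183632  ]
[[0.493, 0.018, 0.186], [0.524, -0.0063, 0.186]] 0.039402634896973265 -38.23550878724209
[[0.5244, 0.0002, 0.186], [0.4894, 0.0232, 0.186]] 0.041846517392724526 146.7869248623169
[[0.4893, 0.0175, 0.186], [0.5243, -0.0077, 0.186]] 0.0430920443710448 -35.75107815676272
[ 38   7 140]
[     0      0    512    384 195887]
[[511, 0], [511, 383], [0, 383], [0, 0]] [[0.217, 2.13], [1.134, 0.141], [0.5, -0.625], [-1.536, -0.08]]
[ 50   6 132]
[     0      0    512    384 196056]
[[511, 0], [511, 383], [0, 383], [0, 0]] [[0.611, -3.084], [-0.127, 0.075], [0.638, 0.652], [3.487, -0.932]]
s [ 0.65440564 -0.08843657]
e [0.37898055 0.14798446]
w [ 0.65174469 -0.0853098 ]
[([374, 98, 43, 28, 385], [0.546, 0.511, 0.162]), ([416, 117, 49, 30, 455], [0.68, 0.531, 0.162]), ([394, 124, 16, 15, 153], [0.613, 0.448, 0.162]), ([410, 131, 18, 15, 155], [0.659, 0.456, 0.162]), ([437, 144, 20, 15, 168], [0.735, 0.468, 0.162]), ([336, 245, 77, 63, 777], [0.849, 0.008, 0.162]), ([160, 251, 28, 26, 416], [0.577, -0.257, 0.162])]
[]
```

```bash
python3 -m handwheel '{"linear":[[0,0,-0.03],[0.002,-0.03,-0.04],[0.004,-0.06,-0.04],[0.0065,-0.09,-0.04],[0.0065,-0.118,-0.04],[0.0065,-0.118,-0.04],[0.0065,-0.118,-0.04],[0.0065,-0.118,-0.04],[0.0065,-0.118,-0.04],[0.0065,-0.118,-0.04]],"rot":[[0,0,-0.1],[0,0,-0.2],[0,0,-0.3],[0,0,-0.4],[0,0,-0.5],[0,0,-0.6],[0,0,-0.7],[0,0,-0.8],[0,0,-0.9],[0,0,-0.942]]}'
python3 - <<'E'
from h import *
for n in("scene","side","wrist"): snap(n,n+'1')
o=[]
for n in("scene1","side1"):
    d=load(n);h=cv2.cvtColor(d['im'],cv2.COLOR_RGB2HSV)
    c=(350,195) if n=='scene1' else (160,280)
    im=cv2.GaussianBlur(d['im'],(3,3),0);mk=np.zeros((386,514),np.uint8)
    cv2.floodFill(im.copy(),mk,c,0,(6,)*3,(6,)*3,4|(255<<8)|cv2.FLOODFILL_MASK_ONLY)
    m_=mk[1:-1,1:-1];ct=max(cv2.findContours(m_,0,2)[0],key=cv2.contourArea)
    b=cv2.boxPoints(cv2.minAreaRect(ct));q=cv2.approxPolyDP(cv2.convexHull(ct),4,True)[:,0];print(n,m_.sum()/255,q.tolist(),[plane(d,*p,.004)[:2].round(3).tolist() for p in q])
o=[cv2.imread(f'pics/{n}1.png') for n in("wrist","scene")]
cv2.imwrite('pics/c.png',cv2.resize(np.hstack(o),(800,300)))
E
```

```text
time: 0.98
eef_pos: [0.5068, 0.0065, 0.2454]
tool_rot: [0.306, 0.952, -0.0, -0.0]
wrist_force: [0.1, -0.4, 0.3]
gripper_width: 0.0942
scene1 1678.0 [[340, 173], [381, 201], [345, 219], [314, 191]] [[0.527, 0.337], [0.676, 0.341], [0.654, 0.211], [0.528, 0.221]]
side1 2402.0 [[166, 255], [199, 279], [154, 312], [119, 283]] [[0.651, 0.211], [0.529, 0.223], [0.539, 0.356], [0.669, 0.345]]
```

View pics/c.png

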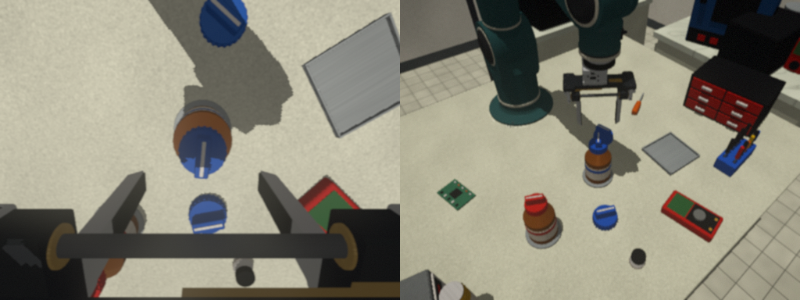

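View pics/wrist1.png

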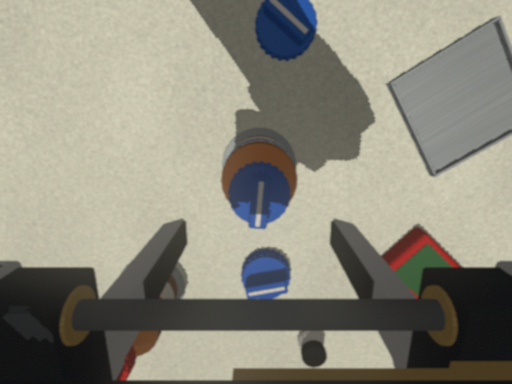

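The wrist view shows the blue cap on the bottle with its line from about (261.5,181) to (257.5,227), near the finger mid-line. The tray is at upper right, and both loose caps are larger than the one on the bottle.

```bash
python3 - <<'E'
from h import *
w,w0,s,e=load('wrist1'),load('wrist0'),load('scene1'),load('side1')
im=w['im'];h=cv2.cvtColor(im,cv2.COLOR_RGB2HSV)
m=np.zeros(h.shape[:2],np.uint8);m[175:232,245:275]=cv2.inRange(h,(0,0,90),(180,110,255))[175:232,245:275]
c,l,st,ce=cv2.connectedComponentsWithStats(m);print(st.tolist(),ce.round(1).tolist())
for i in range(1,c):
    if st[i][4]>80:
        y,x=np.where(l==i);print(cv2.minAreaRect(np.c_[x,y].astype(np.float32)), (x[y<y.min()+3].mean(),y.min()),(x[y>y.max()-3].mean(),y.max()))
p=[plane(w,*q,.186) for q in((261.5,181),(257.5,227))];v=p[1]-p[0];print(np.round(p,4),np.mean(p,0),np.linalg.norm(v),np.degrees(np.arctan2(v[1],v[0])))
print(tri([(w,259.5,204),(w0,91.8,214.3)]))
# deck ring width at z .162
for q in((230,193),(289,193)):print(plane(w,*q,.162))
print(env.observe()['eef_pos'])
E
```

```text
[[0, 0, 512, 384, 196084], [245, 182, 30, 50, 507], [246, 201, 2, 1, 2], [249, 200, 3, 2, 3], [251, 204, 1, 2, 2], [268, 205, 1, 1, 1], [250, 211, 2, 2, 3], [268, 210, 1, 1, 1], [264, 213, 1, 1, 1], [266, 212, 3, 2, 4]] [[255.5, 191.4], [259.5, 215.3], [246.5, 201.0], [250.0, 200.3], [251.0, 204.5], [268.0, 205.0], [250.3, 211.7], [268.0, 210.0], [264.0, 213.0], [267.2, 212.8]]
((259.5, 206.5), (49.0, 29.0), 90.0) (np.float64(261.0), np.int64(182)) (np.float64(259.5), np.int64(231))
[[ 0.4934  0.0204  0.186 ]
 [ 0.5247 -0.0065  0.186 ]] [0.50905327 0.00698906 0.186     ] 0.04130039646982359 -40.65751971144317
[0.50816846 0.00699621 0.18881829]
[ 0.49037801 -0.01303878  0.162     ]
[0.52252937 0.03119597 0.162     ]
[0.50689888 0.00642401 0.24533488]
```

```bash
python3 -m handwheel '{"linear":[[0,0.001,0.02],[0,0.001,0.05],[0,0.001,0.07],[0,0.001,0.08],[0,0.001,0.08],[0,0.001,0.08]],"rot":[[0,0,0.06],[0,0,0.06],[0,0,0.06],[0,0,0.06],[0,0,0.06],[0,0,0.06]]}'
python3 -m handwheel '{"linear":[[0,0,0],[0,0,0],[0,0,0],[0,0,0],[0,0,0],[0,0,0],[0,0,0],[0,0,0]],"rot":[[0,0,0],[0,0,0],[0,0,0],[0,0,0],[0,0,0],[0,0,0],[0,0,0],[0,0,0]]}' 0.0 45
```

```text
time: 1.63
eef_pos: [0.5078, 0.0074, 0.1659]
tool_rot: [0.338, 0.941, -0.0, -0.0]
wrist_force: [0.1, 0.1, 0.4]
gripper_width: 0.0941
time: 2.3
eef_pos: [0.5076, 0.0073, 0.1655]
tool_rot: [0.338, 0.941, -0.0, -0.0]
wrist_force: [-0.2, -0.9, 0.8]
gripper_width: 0.0443
```

Still closing; wait, then check.

```bash
python3 -m handwheel '{"linear":[[0,0,0],[0,0,0],[0,0,0],[0,0,0],[0,0,0],[0,0,0],[0,0,0],[0,0,0]],"rot":[[0,0,0],[0,0,0],[0,0,0],[0,0,0],[0,0,0],[0,0,0],[0,0,0],[0,0,0]]}'
```

```text
time: 2.97
eef_pos: [0.5076, 0.0073, 0.1655]
tool_rot: [0.338, 0.941, -0.0, -0.0]
wrist_force: [-0.7, -0.7, 1.7]
gripper_width: 0.0156
```

Gripped, with small side forces. Press 7 mm.

```bash
python3 -m handwheel '{"linear":[[0,0,0.002],[0,0,0.004],[0,0,0.006],[0,0,0.007],[0,0,0.007],[0,0,0.007]],"rot":[[0,0,0],[0,0,0],[0,0,0],[0,0,0],[0,0,0],[0,0,0]]}' - 60
```

```text
time: 3.47
eef_pos: [0.5076, 0.0073, 0.1588]
tool_rot: [0.338, 0.941, -0.0, 0.0]
wrist_force: [-3.8, -0.2, 9.5]
gripper_width: 0.0152
```

```bash
python3 -m handwheel '{"linear":[[0,0,0.001],[0,0,0.001],[0,0,0.001]],"rot":[[0,0,0],[0,0,0],[0,0,0]]}'
```

```text
time: 3.72
eef_pos: [0.5076, 0.0073, 0.1578]
tool_rot: [0.338, 0.941, -0.0, 0.0]
wrist_force: [-4.0, -1.1, 10.8]
gripper_width: 0.0158
```

```bash
python3 -m handwheel '{"linear":[[0,0,0],[0,0,0],[0,0,0],[0,0,0]],"rot":[[0,0,0.1],[0,0,0.2],[0,0,0.3],[0,0,0.35]]}'; python3 -c "
from h import *;print(env.observe()['torque'])"
```

```text
time: 4.05
eef_pos: [0.5083, 0.0073, 0.1582]
tool_rot: [0.499, 0.867, 0.0, 0.001]
wrist_force: [-1.0, -0.6, 10.5]
gripper_width: 0.0155
[-0.1573729   0.13372431  0.05474787]
```

Little torque, so it turns freely. Continue to about 75°, then look.

```bash
python3 -m handwheel '{"linear":[[0,0,0],[0,0,0],[0,0,0],[0,0,0],[0,0,0],[0,0,0],[0,0,0],[0,0,0],[0,0,0],[0,0,0]],"rot":[[0,0,0.1],[0,0,0.2],[0,0,0.3],[0,0,0.4],[0,0,0.5],[0,0,0.6],[0,0,0.7],[0,0,0.8],[0,0,0.9],[0,0,0.96]]}'; python3 - <<'E'
from h import *
for n in("scene","side","wrist"): snap(n,n+'2')
print(env.observe()['torque'])
a=load('wrist2')['im'][130:,100:400];b=load('scene2')['im'][130:210,215:295];c=load('side2')['im'][140:220,210:290]
f=lambda x:cv2.resize(x,(266,266),interpolation=cv2.INTER_CUBIC)
cv2.imwrite('pics/d.png',np.hstack([f(a),f(b),f(c)])[:,:,::-1])
E
```

```text
time: 4.88
eef_pos: [0.5085, 0.0073, 0.1582]
tool_rot: [0.843, 0.538, 0.001, 0.001]
wrist_force: [-0.1, -0.2, 9.7]
gripper_width: 0.0157
[-0.12462554  0.06061301 -0.08351406]
```

View pics/d.png

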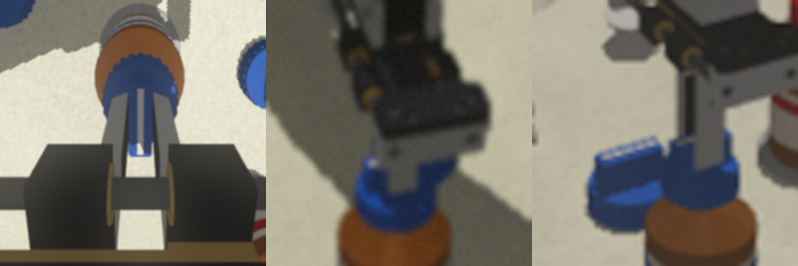

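The close views show the bar still aligned between the fingers, so the cap turned with the gripper. Lift slowly.

```bash
python3 -m handwheel '{"linear":[[0,0,-0.003],[0,0,-0.006],[0,0,-0.009],[0,0,-0.012],[0,0,-0.016],[0,0,-0.02],[0,0,-0.02]],"rot":[[0,0,0],[0,0,0],[0,0,0],[0,0,0],[0,0,0],[0,0,0],[0,0,0]]}'
```

```text
time: 5.62
eef_pos: [0.5077, 0.0073, 0.178]
tool_rot: [0.841, 0.541, 0.0, 0.0]
wrist_force: [-0.0, 0.3, -1.0]
gripper_width: 0.0159
```

The force now reads the cap's 1 N weight, so it is off. Raise and go over the tray, then look.

```bash
python3 -m handwheel '{"linear":[[0,0,-0.03],[0,0,-0.06],[0.02,-0.002,-0.08],[0.055,-0.006,-0.08],[0.09,-0.01,-0.08],[0.125,-0.0135,-0.08],[0.16,-0.0173,-0.08],[0.195,-0.021,-0.08],[0.23,-0.025,-0.08],[0.26,-0.028,-0.08]],"rot":[[0,0,0],[0,0,0],[0,0,0],[0,0,0],[0,0,0],[0,0,0],[0,0,0],[0,0,0],[0,0,0],[0,0,0]]}'
python3 -m handwheel '{"linear":[[0.015,-0.002,0],[0.026,-0.003,0],[0.026,-0.003,0],[0.026,-0.003,0]],"rot":[[0,0,0],[0,0,0],[0,0,0],[0,0,0]]}'
python3 - <<'E'
from h import *
for n in("scene","side","wrist"): snap(n,n+'3')
o=[cv2.imread(f'pics/{n}3.png') for n in("scene","side")]
cv2.imwrite('pics/e.png',cv2.resize(np.hstack(o),(800,300)))
print('rack',tri([(load('scene1'),425.8,202.7),(load('side1'),58.8,284.2)]))
E
```

```text
time: 6.45
eef_pos: [0.59, 0.2579, 0.2569]
tool_rot: [0.841, 0.541, -0.0, -0.0]
wrist_force: [0.8, 0.6, 0.0]
gripper_width: 0.0157
time: 6.78
eef_pos: [0.598, 0.2796, 0.257]
tool_rot: [0.841, 0.541, -0.0, 0.0]
wrist_force: [0.7, -0.3, -0.9]
gripper_width: 0.0154
rack [0.76598012 0.43306108 0.01067239]
```

View pics/e.png

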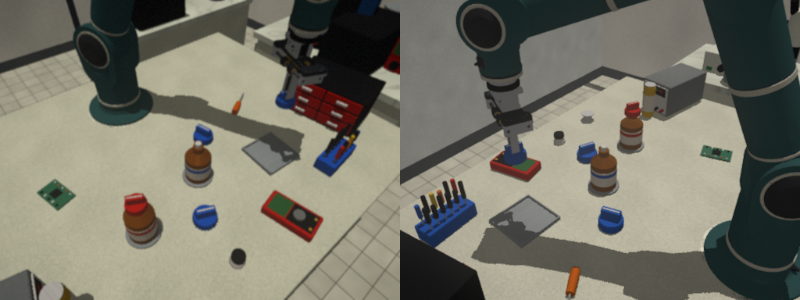

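View pics/wrist3.png

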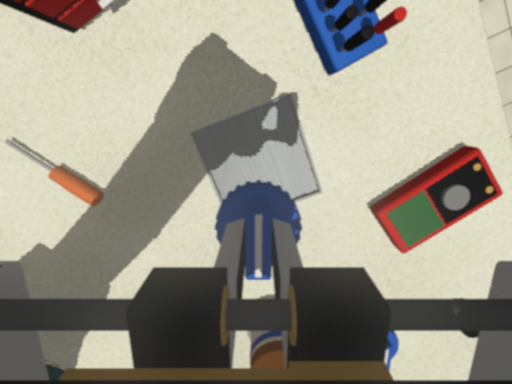

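The cap is held squarely. The wrist view shows the tray with corners at about (193,132), (293,94) and (319,190). The tray centre follows from the diagonal; I also check the cap height.

```bash
python3 - <<'E'
from h import *
w=load('wrist3')
P=[plane(w,*q,.014)[:2] for q in((193,132),(293,94),(319,190))];print(np.round(P,4),(P[0]+P[2])/2)
w1=load('wrist1');print('rim z',tri([(w,193,132),(w1,435,173)]),[plane(w1,*q,.014)[:2].round(3) for q in((435,173),(390,84),(498,18))])
print('near corner',tri([(w,293,94),(w1,498,18)]))
print(proj(w,[.598,.28,.004]))
E
```

```text
[[0.5348 0.359 ]
 [0.6827 0.3473]
 [0.6652 0.206 ]] [0.59999815 0.28248021]
rim z [0.59294761 0.2698538  0.08332963] [array([0.664, 0.204]), array([0.521, 0.211]), array([0.532, 0.358])]
near corner [0.60808052 0.35626623 0.01294345]
[257.14855119 162.6653141 ]
```

```bash
python3 -m handwheel '{"linear":[[0.002,0,0.03],[0.002,0,0.065],[0.002,0,0.1],[0.002,0,0.135],[0.002,0,0.165],[0.002,0,0.19],[0.002,0,0.205],[0.002,0,0.215],[0.002,0,0.22],[0.002,0,0.22]],"rot":[[0,0,0],[0,0,0],[0,0,0],[0,0,0],[0,0,0],[0,0,0],[0,0,0],[0,0,0],[0,0,0],[0,0,0]]}'
python3 -m handwheel '{"linear":[[0,0,0.002],[0,0,0.004],[0,0,0.006],[0,0,0.006]],"rot":[[0,0,0],[0,0,0],[0,0,0],[0,0,0]]}'
```

```text
time: 7.77
eef_pos: [0.5989, 0.2816, 0.0372]
tool_rot: [0.841, 0.541, -0.0, 0.0]
wrist_force: [-0.3, 0.0, -1.5]
gripper_width: 0.0155
time: 8.1
eef_pos: [0.599, 0.2822, 0.0316]
tool_rot: [0.841, 0.541, 0.0, 0.0]
wrist_force: [0.5, -1.0, -1.3]
gripper_width: 0.0158
```

```bash
python3 -m handwheel '{"linear":[[0,0,0.001],[0,0,0.002],[0,0,0.0025],[0,0,0.0025]],"rot":[[0,0,0],[0,0,0],[0,0,0],[0,0,0]]}'
```

```text
time: 8.43
eef_pos: [0.5989, 0.2823, 0.0292]
tool_rot: [0.841, 0.541, 0.0, 0.0]
wrist_force: [-1.2, -0.2, 3.2]
gripper_width: 0.016
```

Contact at 3 N. Release and retreat upward.

```bash
python3 -m handwheel '{"linear":[[0,0,0],[0,0,0],[0,0,0],[0,0,0],[0,0,0],[0,0,0],[0,0,0],[0,0,0],[0,0,0],[0,0,0]],"rot":[[0,0,0],[0,0,0],[0,0,0],[0,0,0],[0,0,0],[0,0,0],[0,0,0],[0,0,0],[0,0,0],[0,0,0]]}' 0.06
python3 -m handwheel '{"linear":[[0,0,-0.005],[0,0,-0.02],[0,0,-0.05],[0,0,-0.085],[0,0,-0.12],[0,0,-0.15],[-0.03,0,-0.18],[-0.06,0,-0.2],[-0.1,0,-0.2],[-0.1,0,-0.2]],"rot":[[0,0,0],[0,0,0],[0,0,0],[0,0,0],[0,0,0],[0,0,0],[0,0,0],[0,0,0],[0,0,0],[0,0,0]]}'
python3 - <<'E'
from h import *
for n in("scene","side","wrist"): snap(n,n+'4')
o=[cv2.imread(f'pics/{n}4.png') for n in("scene","side")]
cv2.imwrite('pics/f.png',cv2.resize(np.hstack(o),(800,300)))
E
```

```text
time: 9.27
eef_pos: [0.5989, 0.2822, 0.0289]
tool_rot: [0.841, 0.541, -0.0, -0.0]
wrist_force: [-0.2, 0.0, -0.4]
gripper_width: 0.06
time: 10.1
eef_pos: [0.5565, 0.1848, 0.231]
tool_rot: [0.843, 0.538, 0.001, 0.001]
wrist_force: [0.8, -1.2, 0.3]
gripper_width: 0.0602
```

View pics/f.png

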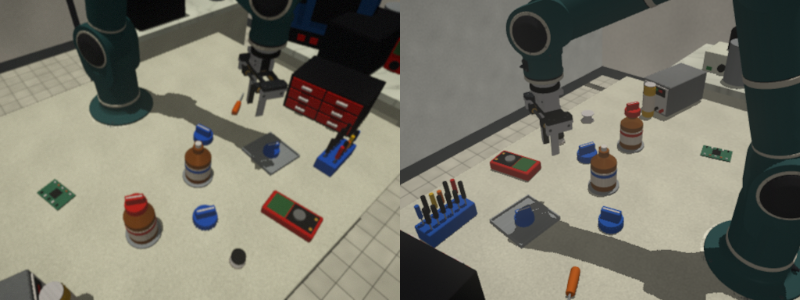

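View pics/wrist4.png

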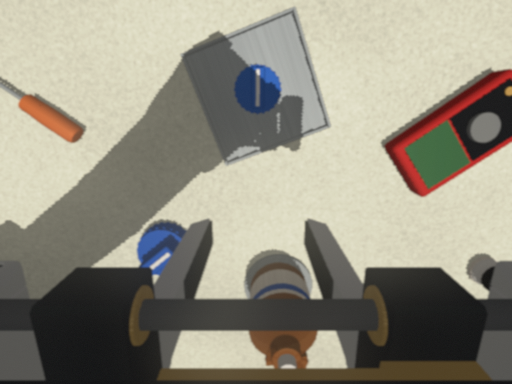

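The blue cap stands upright in the middle of the tray (wrist view, about (257,88)). The bottle is open, the red cap is untouched, and the arm is clear.

```bash
python3 -c "
from plant import env;print(env.observe()['joint_vel']);env.job_done()"
```

```text
[-0.01636305  0.02615468 -0.01335481 -0.01476562 -0.00062324 -0.00161549
 -0.00212866]
the job is handed in; nothing more can be done
```

The blue cap is off its bottle and standing upright near the centre of the steel tray, and I handed the job in at about 10.3 s of the 48 s allowed.

- **Opening:** I gripped the bar, pressed about 7.7 mm (10.8 N) and turned it about 75°. It then lifted free, with the wrist reading the cap's 1 N weight.
- **Placing:** I lowered the cap onto the tray floor with about 3 N of contact, then released it and backed away.
- **Last checks:** The final pictures show the bottle open and the cap upright and clear of the tray walls. The red-capped bottle and the two larger loose blue caps were not touched, and the gripper is clear of everything. Every force reading stayed far below the limits.
- **Disagreements:** The first press reading (9.5 N) was about 1 N lower than expected for 7 mm, so I pressed 1 mm further before turning. One two-view check of a tray corner gave nonsense because I paired two different corners. The other tray estimates agreed to about 4 mm.

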